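Take the hot lid off the wax pot with the lid lifter

ROBOT

A 7-joint arm with a two-finger parallel gripper is mounted at the origin on a cart in front of the work surface, level with it; the furniture and walls round the work are solid. World frame = base frame: x ahead of the robot, y to its left, z up, the work surface at z = 0. Lengths are in mm, angles in rad, forces in N, time in s.
With the tool pointing down it reaches from about 400 to 875 mm from the base axis. Payload 4.4 kg.
Tool frame: the origin (TCP) lies midway between the tips of the shut fingers; the grasp point (between the pads) lies 19 mm behind it; z points along the fingers, y is the line along which they close (so a half turn about z gives the same grasp; the last joint's range is limited). The gripper opens to 85 mm and grips with 20 to 120 N. Pads are 22 mm wide; open, the fingers measure 114 mm over their backs; the gripper's body (76 mm by 85 mm) begins 54 mm behind the grasp point. The pads swing forward as they close: fully open they stand 13 mm farther back than shut.
Start: joints at [-1.368, 0.628, 0.038, 1.517, -0.027, 0.996, -0.02], TCP at [172.599, 626.68, 231.313] pointing down, gripper open.
Joint ranges: [-3.06, 3.06], [-0.37, 2.12], [-1.25, 1.32], [0.18, 2.47], [-1.1, 4.24], [0.23, 1.98], [-2.94, 2.94]. Speed limits (rad/s): [2.57, 2.57, 3.14, 3.14, 3.14, 3.14, 3.14].

INTERFACE

Orientations are given as [roll, pitch, yaw] about the fixed x, y, z axes, in that order (R = Rz(yaw) Ry(pitch) Rx(roll)).
In Python, from cell import ctrl gives the robot as it stands. The module is installed in compiled form; this text tells all that it offers.
- The arm moves only by the tool step_arm, never from a script. Its argument "commands" is one flat list of numbers, 7 for each row, row after row: the shift along the tool's x, y, z in cm, then the turn, a rotation vector about the tool's x, y, z in rad, then the opening, from 0 (shut) to 1 (fully open). A call has 1 to 10 rows; each row is the pose to reach, as a shift and turn from the pose commanded when the call began, along the tool's axes at that moment; what a row does not reach only later rows make up. A row lasts 1/10 s, in which the tool goes at most 50 mm and 8.59 degrees, less where a joint would pass 70% of its speed; a pose out of reach is approached as far as the arm can. A call with a gripper value outside its range is refused whole. The fingers move at their own pace and stop on an object; the grip force is fixed at half the most. Time passes only in rows, so rows that repeat a pose let the fingers close. It gives the time, the measured TCP pose, the force, the opening and the grip force at its end, in the units of the state.
- ctrl.read_state(): the state, without advancing time (a new reading comes with each control period).
- ctrl.get_image(name): name is "scene" or "top" or "wrist"; returns a dict with "image" (400x640x3 uint8, red, green, blue), "range_z" (400x640 float32, mm along the optical axis (not along the pixel's ray), 0 where there is no reading), "vfov" (degrees; the focal length in pixels is half the picture's height over the tangent of half this angle, whatever the lens; pixels are square), "cx", "cy" (the principal point, pixels), "D" ([k1, k2, p1, p2, k3] as OpenCV has them; the pictures are not rectified), "world_to_cam" (4x4, takes a point from world to camera coordinates). Camera axes: x right, y down, z forward; pixel columns grow to the right and rows downward; lengths in mm; the calibration is good to about 2 mm. A picture is of the moment at which its call begins.
- ctrl.finish_job(): hands the job in; it is judged then, once.
The state is a dict: "clock": time; "qpos": joint angles; "qd": joint speeds; "tau": joint torques, N m; "eef_pos": TCP position; "tool_rot": TCP orientation; "force": force on the tool from outside, world axes, zero at the start; "torque": the same for the moment, N m; "width": finger opening in mm; "gripper_force": force on a finger pad.
Only numpy, scipy, OpenCV 4.12 (cv2) and the standard library are available. Lean on these libraries where they do the work, as an engineer would, in place of code of your own. Each camera call takes 0.05 s, during which the arm holds its last target. There are 200 camera calls.

TASK

The lid of the wax pot is hot: take the hooked lid lifter from its stand, hook it under the lid's loop handle where the lid hangs in balance, lift the lid off nearly level and set it gently, fully seated, in the ring of the green lid rest. The balance point is not at the middle of the handle, so feel for it with small, gentle lifts before you raise the lid; then hang the lifter back in the fork of its stand. Do not touch the lid with the gripper, do not force the lifter or the lid, and leave the other things on the bench alone.

Things in the scene. Friction and masses are not known exactly. Their poses are not given: they have to be found in the camera images.
- lifter: lid lifter, 176 mm tall, 0.16 kg, used upright. Origin on the handle axis at the underside of the steel collar (30 mm wide, 4 mm thick); z up along the handle. Wooden handle 20 x 20 mm square, sides along x and y, z = 4 to 64 mm; grip it from above at about z = 40 mm. The hook below opens to +x: it goes under a bar by moving along its +x, then up. Not read while the gripper holds it
- hook (a point): point in the lifter's hook, on the handle axis, 101.5 mm below the collar's underside: the centre line of the lid's bar lies here when it rests in the hook. Hook of 7 mm round rod, lowest point 10 mm below this point, tip's top 8 mm above it: to pass under the bar, hold this point about 15 mm below the bar's centre line
- hook_tip (a point): end of the hook's upturned tip: x = +16 mm, 97 mm below the collar's underside (3.5 mm of rod round it). The rod runs down on the axis for 35 mm below the collar, is cranked back to x = -18 mm at 55 mm below it, goes down to 88 mm, then forward under the axis to this tip
- stand: blue stand, fixed; the lifter hangs in it at the start. Foot 110 x 100 mm, post at its +x side, and a level fork of two prongs (each 16 mm wide, 8 mm thick, top 150 mm above the bench) that opens to the stand's -x; gap 14 mm wide. Origin at bench level beneath the hanging place; z up
- fork (a point): hanging place: midway between the prongs at their top, 20 mm in from their free ends; the lifter hangs here by its collar's underside, rod in the gap. It comes out by raising it a few millimetres and moving it along the stand's -x by 60 mm or more, and goes back the same way; any turn about the vertical will do
- pot: wax pot of bare aluminium on a black heated foot, fixed, 110 mm across, 85 mm high, mouth 100 mm wide inside, 5 mm wall; two side grips at 60 mm height reach out to 74 mm from the axis. Origin at its centre at bench level, z up
- lid: steel lid on the pot, 114 mm across, about 0.6 kg (differs a little). Origin at its centre in the plane of the flange's underside, which rests on the pot's rim; z up. A spigot 92 mm wide with bevelled foot reaches 7 mm below; lid top at most 10 mm above. The loop handle's straight bar runs along the lid's x. If one side is raised, the lid rocks on the opposite rim, 55 mm from the centre
- lid_bar (a point): middle of the handle's straight bar: centre line 42 mm above the flange's underside; round bar 6 mm thick, straight from x = -30 to +30 mm, legs at -36 and +36 mm; 29 mm free height below it. The balance point lies 10 to 20 mm from here along the bar, towards either end: hidden, different every time. The force needed to raise each end a little shows how the weight is shared
- lid_rest: green lid rest, fixed: ring 114 mm across and 30 mm high on a black foot 136 mm across; opening 99 mm wide takes the lid's spigot, the flange then rests on the ring's top, so the seated lid's origin is 30 mm above the bench on the rest's axis. Any turn will do. Origin at its centre at bench level
- wax_cup: whitish open cup, 74 mm wide, 88 mm high, a bystander; origin at the centre of its underside
- low_tin: low round tin with green label, 93 mm wide, 39 mm high, a bystander; origin at the centre of its underside
- driver: small screwdriver with black handle, 150 mm long, lying, a bystander; origin under its middle
There are look-alikes about, which are no part of the job. Several things have the shape of the lid_rest; the one meant has the colours described above.

How it is judged (in metres and radians):
On the way, in this order (a step that is already met when the one before it is completed fails the run):
1. the lifter is taken out of its fork (horizontal distance between lifter and fork above 0.04 m), for 0.1 s.
2. the lid hangs on the lifter, clear of the pot and nearly level (within 8 degrees) (z of lid in the frame of pot above 0.105 m and angle between lid's own z axis and vertical below 0.14 rad and contact force between lid and lifter above 2 N and contact force between lid and pot below 0.1 N), for 0.3 s.
3. the lid is seated in the lid rest (horizontal distance between lid and lid_rest below 0.005 m and z of lid in the frame of lid_rest below 0.0325 m and angle between lid's own z axis and vertical below 0.05 rad), for 0.2 s.
At the end, for the whole second after the job is handed in: the lid sits fully seated and level in the lid rest (centre within 5 mm, flange within 2.5 mm of the ring's top, tilt under 3 degrees) and the lifter hangs upright by its collar in the stand's fork (within 20 mm of the hanging place), both released and still (all of step 3 and linear speed of lid below 0.02 m/s and horizontal distance between lifter and fork below 0.02 m and z of lifter in the frame of fork between -0.004 and 0.005 m and angle between lifter's own z axis and vertical below 0.15 rad and linear speed of lifter below 0.03 m/s); the robot touches nothing.
It fails at once if the lid tipped by more than 11 degrees (angle between lid's own z axis and vertical above 0.19 rad).
It fails at once if the lifter forced against the lid (over 16 N) (contact force between lifter and lid above 16 N).
It fails at once if the lid set down hard or pressed on the rest (over 20 N) (contact force between lid and lid_rest above 20 N).
It fails at once if the gripper or arm touched the hot lid (contact force between any of the fingers, the arm and lid above 0.5 N).
It fails at once if a bystander was moved by more than 15 mm (distance of any of wax_cup, low_tin, driver from where it was at the start of the episode above 0.015 m).
It also fails if it takes over 72 s, if anything falls off the work surface, if the arm or the gripper's body presses on something with over 40 N, if the wrist force passes 120 N, or if a joint passes its speed limit or range.

## Working session

There is one attempt and no reset: what is moved stays moved. The work goes in short steps, Python scripts to look and compute and a tool call to move; the robot and the scene stay as the last step left them, time stands still between calls to the robot, and variables do not carry over. Pictures are saved under pics/ and viewed, at most 10 in all, crops included, and the job is handed in when it is done.

Besides the shell and the picture viewer there is one more tool, called after "Emit:" as name(argument=value, ...) on one line, values as JSON. step_arm: Moves the arm, as the interface text tells. Its arguments: {"type":"object","properties":{"commands":{"type":"array"}},"required":["commands"]}

```bash
mkdir -p pics; cat > h.py <<'E'
import numpy as np, cv2
from cell import ctrl
def shot(n):
    d=ctrl.get_image(n); d['f']=200/np.tan(np.radians(d['vfov'])/2)
    d['K']=np.array([[d['f'],0,d['cx']],[0,d['f'],d['cy']],[0,0,1]]); return d
def rays(d,uv):
    p=cv2.undistortPoints(np.array(uv,float).reshape(-1,1,2),d['K'],np.array(d['D'],float)).reshape(-1,2)
    return np.c_[p,np.ones(len(p))]
def onplane(d,uv,z):
    T=np.array(d['world_to_cam']);R=T[:3,:3];c=-R.T@T[:3,3];r=rays(d,uv)@R
    return c+r*((z-c[2])/r[:,2])[:,None]
def cloud(d):
    v,u=np.mgrid[0:400,0:640];uv=np.c_[u.ravel(),v.ravel()]
    z=d['range_z'].ravel();T=np.array(d['world_to_cam']);R=T[:3,:3]
    P=(rays(d,uv)*z[:,None]-T[:3,3])@R; P[z<=0]=np.nan
    return P.reshape(400,640,3)
def proj(d,P):
    T=np.array(d['world_to_cam']);return cv2.projectPoints(np.array(P,float).reshape(-1,1,3),cv2.Rodrigues(T[:3,:3])[0],T[:3,3],d['K'],np.array(d['D'],float))[0].reshape(-1,2)
def save(d,n): cv2.imwrite('pics/'+n,d['image'][:,:,::-1])
E
python3 - <<'E'
from h import *
for n in("top","scene"):
    d=shot(n);save(d,n+'0.png');np.save(n+'.npy',cloud(d));T=np.array(d['world_to_cam']);print(n,d['f'],-T[:3,:3].T@T[:3,3])
s=ctrl.read_state();print(s)
E
```

```text
top 367.4085241898384 [ 388.55266368   44.7586411  1002.40338573]
scene 389.3914426471394 [  45.30746635 -572.91046147  519.91058607]
{'clock': 0.1, 'qpos': array([-1.3677773 ,  0.62925401,  0.0384202 ,  1.51825165, -0.02699921,
        0.99631859, -0.01997717]), 'qd': array([-0.00080932, -0.00305228,  0.00032471, -0.00427954,  0.00073656,
        0.00063056,  0.00042986]), 'tau': array([ 2.78527477e-03, -5.64525926e+01,  1.23037275e+00, -1.93970221e+01,
        1.13313735e-02,  5.41060406e-03,  1.78223900e-05]), 'eef_pos': array([172.44382754, 626.12924233, 230.4855888 ]), 'tool_rot': array([-3.13987810e+00,  3.31065199e-06,  2.87281713e+00]), 'force': array([-0.14321138, -0.44649541,  1.34515408]), 'torque': array([ 0.02473388, -0.04962549, -0.01839328]), 'gripper_force': 0.0, 'width': 85.39804504584134}
```

View pics/top0.png

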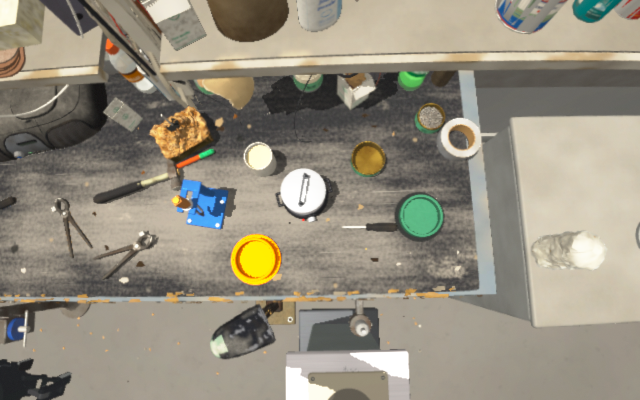

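View pics/scene0.png

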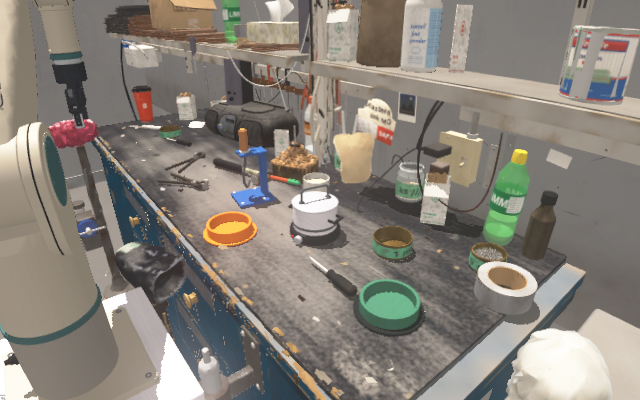

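Top view: the blue stand is at about (203,205) with the handle top at (181,202), the pot lid at (303,193), the green rest at (420,215), the cup at (260,157), the tin at (368,158) and the driver at (370,227). The scene view agrees. Next I measure.

```bash
python3 - <<'E'
import numpy as np,cv2
for n,ext in(("top",".png"),("scene",".png")):
    P=np.load(n+'.npy');im=cv2.imread(f'pics/{n}0.png');hsv=cv2.cvtColor(im,cv2.COLOR_BGR2HSV)
    H,S,V=cv2.split(hsv);z=P[:,:,2]
    box=(P[:,:,0]>350)&(P[:,:,0]<800)&(P[:,:,1]>-400)&(P[:,:,1]<550)
    print(n,'--')
    def rep(nm,m):
        q=P[m&box]; 
        if len(q)<5: print(nm,len(q));return
        print(nm,len(q),'med',np.median(q,0).round(1),'p2',np.percentile(q,2,0).round(1),'p98',np.percentile(q,98,0).round(1))
        (c,s,a)=cv2.minAreaRect(q[:,:2].astype(np.float32)) ;print('   rect',np.round(c,1),np.round(s,1),round(a,1))
        c,r=cv2.minEnclosingCircle(q[:,:2].astype(np.float32));print('   circ',np.round(c,1),round(r,1))
    blue=(H>100)&(H<118)&(S>150)
    rep('stand foot',blue&(z<25)&(z>-5)); rep('fork',blue&(z>140)&(z<158)); rep('fork up',blue&(z>120))
    hand=(z>152)&(z<260)&(P[:,:,1]>200)&(P[:,:,1]<500)&(P[:,:,0]>400)&(P[:,:,0]<620)
    rep('handle',hand); rep('handletop',hand&(z>205))
    g=(H>65)&(H<90)&(S>110)
    rep('rest top',g&(z>25)&(z<36)&(P[:,:,1]<-50)&(P[:,:,0]<600))
    pot=(np.hypot(P[:,:,0]-500,P[:,:,1]-90)<120)
    for a,b in((40,80),(80,92),(92,102),(115,140)): rep(f'pot {a}-{b}',pot&(z>a)&(z<b))
    rep('cup',(z>70)&(z<95)&(P[:,:,0]>540)&(P[:,:,0]<680)&(P[:,:,1]>110)&(P[:,:,1]<280))
E
```

```text
top --
stand foot 904 med [534.2 359.7  10.4] p2 [488.8 321.1   6.4] p98 [585.9 413.9  15. ]
   rect [545.3 387.1] [132.1 107. ] 79.4
   circ [547.5 387.6] 83.0
fork 349 med [561.8 362.5 150.2] p2 [508.5 345.8 146.5] p98 [584.8 393.2 153.6]
   rect [546.5 370.4] [45.8 78.5] 81.4
   circ [546.9 371.2] 43.6
fork up 358 med [562.2 361.7 150.3] p2 [ 508.5 -257.5  146.3] p98 [767.9 393.1 366.7]
   rect [648.1  15. ] [ 86.9 809.8] 15.8
   circ [657.2  17.5] 406.3
handle 268 med [527.  368.5 185.4] p2 [515.1 349.8 152.1] p98 [575.3 384.6 218.1]
   rect [546.2 368.8] [42.2 75. ] 87.7
   circ [546.6 367.6] 38.1
handletop 90 med [526.9 372.6 214. ] p2 [516.4 362.8 206.3] p98 [538.9 384.5 219.4]
   rect [527.4 374.3] [20.1 20.5] 33.3
   circ [527.1 375.3] 12.9
rest top 364 med [ 499.4 -208.6   29.9] p2 [ 445.7 -264.7   25.8] p98 [ 554.8 -154.7   33.6]
   rect [ 500.2 -209.8] [113.3 110.1] 89.4
   circ [ 501.  -209.7] 57.0
pot 40-80 194 med [542.8  81.1  62.4] p2 [511.2  27.5  40.8] p98 [598.9 171.2  73.7]
   rect [548.2  94.4] [ 74.6 146.7] 14.9
   circ [567.3  99.6] 74.8
pot 80-92 373 med [557
[... 1266 characters left out ...]
.5] p98 [597.9 153.5  79. ]
   rect [551.5  87.9] [ 77.8 148.9] 33.0
   circ [565.5  97.1] 74.8
pot 80-92 264 med [536.8  59.3  89. ] p2 [512.2  43.2  80.1] p98 [612.6 148.8  91.9]
   rect [563.   96.9] [104.5 112. ] 10.0
   circ [566.7  98.2] 57.6
pot 92-102 623 med [563.3  91.3  94.6] p2 [518.9  49.9  92.2] p98 [610.7 141.1  97.4]
   rect [565.4  96.9] [104.  102.6] 5.0
   circ [565.8  96.3] 54.7
pot 115-140 84 med [565.5  96.9 128.3] p2 [531.2  88.9 115.4] p98 [604.5 105.4 131.3]
   rect [567.6  97.1] [ 7.2 77.2] 78.6
   circ [567.6  97.1] 38.6
cup 316 med [637.5 191.9  85. ] p2 [543.7 118.5  70.8] p98 [678.7 250.8  94.8]
   rect [621.4 172.9] [186.9  77.4] 43.7
   circ [610.  184.8] 93.5
```

Lid at (566,98.5), bar yaw about -0.19. Rest at (500.5,-209.7). Hanging place at about (527,372), with the fork opening to world -x. Next I find the hook's direction and the wrist camera's mount.

```bash
cat >> h.py <<'E'
from scipy.spatial.transform import Rotation as Ro
def cur():
    s=ctrl.read_state();return np.array(s['eef_pos']),Ro.from_euler('xyz',s['tool_rot']),s
def delta(p,yaw):
    p0,R0,s=cur();R1=Ro.from_euler('xyz',[np.pi,0,yaw])
    print('row',np.round(R0.inv().apply(np.array(p)-p0)/10,2),np.round((R0.inv()*R1).as_rotvec(),3))
E
python3 - <<'E'
from h import *
d=shot('wrist');T=np.array(d['world_to_cam']);p,R,s=cur()
print('cam in tool',R.inv().apply(-T[:3,:3].T@T[:3,3]-p).round(1),'axes',np.round(R.inv().as_matrix()@T[:3,:3].T,2).tolist(),d['f'])
P=np.load('scene.npy');im=cv2.imread('pics/scene0.png');hsv=cv2.cvtColor(im,cv2.COLOR_BGR2HSV)
blue=(abs(hsv[:,:,0].astype(int)-108)<12)&(hsv[:,:,1]>120)
m=(np.hypot(P[:,:,0]-527,P[:,:,1]-372)<50)&(P[:,:,2]>30)&(P[:,:,2]<138)&~blue
for r,c in np.argwhere(m): print(c,r,P[r,c].round(0),hsv[r,c])
cv2.imwrite('pics/c.png',cv2.resize(im[110:220,190:320],None,fx=5,fy=5,interpolation=cv2.INTER_CUBIC))
for y in(-.19,-.19+np.pi): delta([480,372,380],y)
E
```

```text
cam in tool [  66.4   -0.9 -142.7] axes [[0.0, -0.96, -0.26], [1.0, 0.0, 0.0], [-0.0, -0.26, 0.96]] 345.6438425168251
258 154 [575. 378. 131.] [111 119 118]
259 154 [573. 369. 133.] [110 119 118]
260 154 [571. 359. 137.] [110 119 120]
258 155 [573. 375. 129.] [111  91 107]
259 155 [572. 367. 131.] [111 115 115]
260 155 [571. 360. 133.] [111 113 117]
261 155 [571. 353. 136.] [110 118 121]
259 156 [573. 370. 127.] [110 117 113]
260 156 [573. 363. 129.] [111 116 117]
261 156 [570. 353. 133.] [111 118 119]
262 156 [572. 349. 133.] [111 118 123]
244 157 [526. 372. 134.] [116  41  93]
245 157 [528. 370. 135.] [124  23  89]
259 157 [573. 370. 124.] [110 111 115]
260 157 [571. 361. 127.] [111 115 115]
261 157 [570. 353. 130.] [111 118 119]
262 157 [572. 351. 130.] [111 118 123]
244 158 [525. 372. 132.] [168  15  84]
245 158 [530. 374. 130.] [173  12  84]
259 158 [572. 369. 121.] [111 112 114]
260 158 [574. 366. 122.] [111 113 115]
261 158 [571. 355. 126.] [110 117 118]
262 158 [571. 350. 127.] [110 117 120]
244 159 [526. 374. 128.] [175  18  84]
245 159 [528. 371. 128.] [ 6 15 85]
259 159 [5
[... 7066 characters left out ...]
27]
263 185 [572. 355.  40.] [113 100 122]
245 186 [521. 371.  46.] [  9  30 118]
246 186 [520. 365.  48.] [173  26  89]
247 186 [524. 366.  47.] [176  21  95]
248 186 [529. 369.  44.] [  3  26 109]
261 186 [573. 370.  31.] [113 106 132]
262 186 [571. 360.  35.] [112 104 128]
263 186 [570. 353.  38.] [113  98 122]
246 187 [525. 374.  40.] [  3  25 103]
247 187 [526. 371.  41.] [  3  28 108]
262 187 [572. 362.  31.] [112 106 125]
263 187 [571. 354.  34.] [113  97 121]
264 187 [570. 348.  37.] [113 102 125]
263 188 [571. 355.  31.] [114 102 128]
264 188 [573. 352.  31.] [114  98 125]
row [-36.4  -16.36 -14.91] [-0.000e+00  2.000e-03  3.063e+00]
row [-36.4  -16.36 -14.91] [-0.001 -0.    -0.079]
```

View pics/c.png

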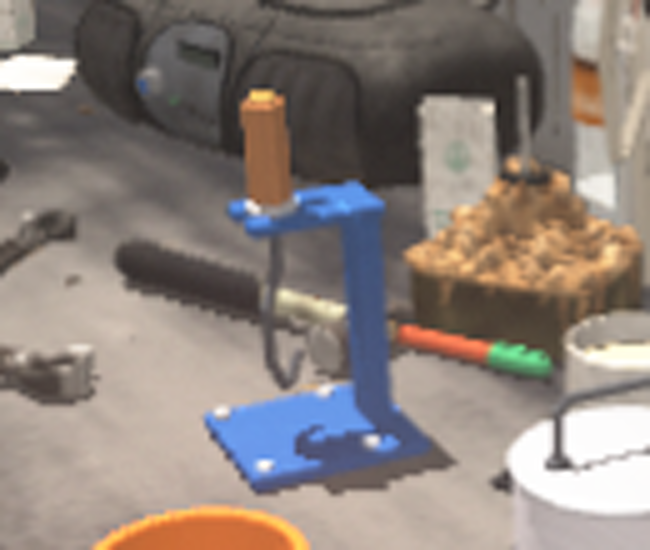

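The hook shows at crop (285,375): back rod at about (512,361), tip at about (543,382), so the lifter's yaw is about 0.6. I'll grip with tool yaw 2.17.

```bash
python3 - <<'E'
from h import *
delta([527,371,310],2.17)
E
```

```text
row [-40.96 -15.2   -7.92] [-0.001  0.001  0.703]
```

Emit:
step_arm(commands=[-20, -7.5, -8, 0, 0, 0.35, 1, -41, -15.2, -8, 0, 0, 0.7, 1, -41, -15.2, -8, 0, 0, 0.7, 1, -41, -15.2, -8, 0, 0, 0.7, 1, -41, -15.2, -8, 0, 0, 0.7, 1, -41, -15.2, -8, 0, 0, 0.7, 1, -41, -15.2, -8, 0, 0, 0.7, 1, -41, -15.2, -8, 0, 0, 0.7, 1, -41, -15.2, -8, 0, 0, 0.7, 1, -41, -15.2, -8, 0, 0, 0.7, 1])

```text
clock: 1.15
eef_pos: [534.6, 363.7, 312.2]
tool_rot: [3.139, 0.007, 2.161]
force: [-0.7, -0.5, 0.2]
width: 85.4
gripper_force: 0.0
```

```bash
python3 - <<'E'
from h import *
p,R,s=cur();print(p,s['tool_rot'],s['clock'])
d=shot('wrist');save(d,'w1.png');P=cloud(d);np.save('w1.npy',P)
z=P[:,:,2]
m=(np.hypot(P[:,:,0]-527,P[:,:,1]-371)<40)&(z>205)&(z<225)
c,sz,a=cv2.minAreaRect(P[m][:,:2].astype(np.float32));print(m.sum(),c,sz,a,np.median(z[m]))
uv=np.argwhere(m)[:,::-1];print('pix',uv.min(0),uv.max(0))
hsv=cv2.cvtColor(d['image'],cv2.COLOR_RGB2HSV)
b=(abs(hsv[:,:,0].astype(int)-108)<14)&(hsv[:,:,1]>120)&(z>143)&(z<156)
c,sz,a=cv2.minAreaRect(P[b][:,:2].astype(np.float32));print('fork',b.sum(),c,sz,a,np.median(z[b]),cv2.boxPoints((c,sz,a)).round(1).tolist())
E
```

```text
[534.60151488 363.65638153 312.23148224] [3.13873571 0.00664251 2.16091596] 1.15
773 (528.6853637695312, 375.3597717285156) (19.91109848022461, 20.264816284179688) 36.635528564453125 214.30807721158035
pix [311 163] [339 192]
fork 2574 (547.58447265625, 372.0052490234375) (45.51306915283203, 78.44898223876953) 79.51045989990234 150.21390484361297 [[504.8999938964844, 356.79998779296875], [582.0, 342.5], [590.2999877929688, 387.20001220703125], [513.2000122070312, 401.5]]
```

View pics/w1.png

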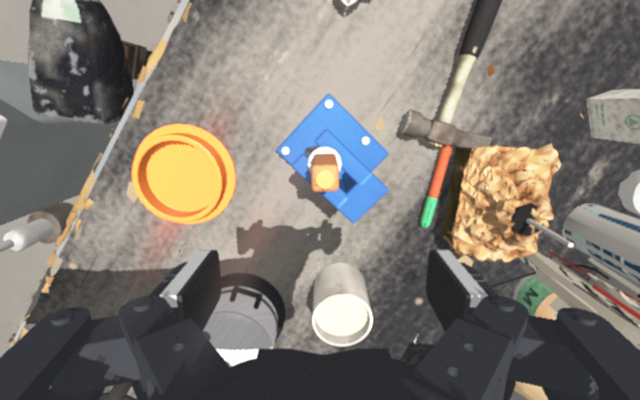

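The wrist view shows the handle top at (325,177) in the fork, at about (528.5,375). The fork's yaw is -0.183 and the handle's 0.64. I check whether the arm has settled, then work out the move.

```bash
python3 - <<'E'
from h import *
p,R,s=cur();print(p,s['tool_rot'],s['clock'])
delta([528.3,374.8,171],2.21)
E
```

```text
[530.90102301 367.34169197 311.47862267] [3.14077543e+00 2.40575396e-03 2.16537329e+00] 1.2
row [ 0.8   0.19 14.05] [ 0.001  0.002 -0.045]
```

Emit:
step_arm(commands=[0.25, 0.28, 3, 0, 0, -0.037, 1, 0.25, 0.28, 6, 0, 0, -0.037, 1, 0.25, 0.28, 8, 0, 0, -0.037, 1, 0.25, 0.28, 10, 0, 0, -0.037, 1, 0.25, 0.28, 12, 0, 0, -0.037, 1, 0.25, 0.28, 14, 0, 0, -0.037, 1, 0.25, 0.28, 14, 0, 0, -0.037, 1, 0.25, 0.28, 14, 0, 0, -0.037, 1])

```text
clock: 2.0
eef_pos: [527.3, 375.9, 171.2]
tool_rot: [-3.141, -0.001, 2.211]
force: [-0.1, 0.5, -0.3]
width: 85.5
gripper_force: 0.0
```

```bash
python3 - <<'E'
from h import *
p,R,s=cur();print(p,s['tool_rot'],s['clock'],s['force'],s['torque'])
E
```

```text
[527.32109284 375.86444405 171.17572327] [-3.14058677e+00 -7.11279892e-04  2.21133647e+00] 2.0 [-0.10291012  0.50617687 -0.32527543] [ 0.05378021 -0.04892443  0.00510384]
```

Emit:
step_arm(commands=[0, 0, 0, 0, 0, 0, 0.5, 0, 0, 0, 0, 0, 0, 0.2, 0, 0, 0, 0, 0, 0, 0.1, 0, 0, 0, 0, 0, 0, 0, 0, 0, 0, 0, 0, 0, 0, 0, 0, 0, 0, 0, 0, 0, 0, 0, 0, 0, 0, 0, 0, 0, 0, 0, 0, 0, 0, 0])

```text
clock: 2.8
eef_pos: [528.7, 375.1, 171.8]
tool_rot: [3.141, -0.0, 2.21]
force: [-0.1, -0.0, 4.8]
width: 19.4
gripper_force: 59.1
```

```bash
python3 - <<'E'
from h import *
p,R,s=cur();print(p,s['tool_rot'],s['clock'],s['force'],s['torque'],s['width'])
E
```

```text
[528.67541895 375.11129624 171.80812575] [ 3.14069278e+00 -1.20545194e-04  2.20973331e+00] 2.8 [-0.09708422 -0.0271899   4.84581104] [-0.06315694  0.12369555  0.05604766] 19.439931417530204
```

Emit:
step_arm(commands=[0, 0, -0.4, 0, 0, 0, 0, 0, 0, -0.8, 0, 0, 0, 0, 1, -0.93, -0.8, 0, 0, 0, 0, 2.5, -2.3, -0.8, 0, 0, 0, 0, 4.5, -4.2, -0.8, 0, 0, 0, 0, 6.6, -6.1, -1.5, 0, 0, 0, 0, 7.3, -6.8, -5, 0, 0, 0, 0, 7.3, -6.8, -9, 0, 0, 0, 0, 7.3, -6.8, -13, 0, 0, 0, 0, 7.3, -6.8, -13, 0, 0, 0, 0])

```text
clock: 3.8
eef_pos: [431.7, 395.2, 306.8]
tool_rot: [3.131, -0.002, 2.211]
force: [0.4, -0.1, -1.0]
width: 19.3
gripper_force: 59.5
```

```bash
python3 - <<'E'
from h import *
p,R,s=cur();print(p,s['tool_rot'],s['clock'],s['force'],s['torque'],s['width'])
delta([557.8,54.3,310],2.951)
E
```

```text
[431.65204337 395.16909866 306.84851843] [ 3.13122164e+00 -1.95078663e-03  2.21069913e+00] 3.8 [ 0.40561765 -0.09061442 -0.9743077 ] [ 0.03235045 -0.04164965  0.02588496] 19.27493402272077
row [-34.87 -10.23  -0.49] [ 0.011  0.002 -0.74 ]
```

Emit:
step_arm(commands=[-2, -0.6, -0.5, 0, 0, -0.05, 0, -6, -1.8, -0.5, 0, 0, -0.15, 0, -10, -2.9, -0.5, 0, 0, -0.25, 0, -14.5, -4.2, -0.5, 0, 0, -0.35, 0, -19, -5.6, -0.5, 0, 0, -0.45, 0, -23.5, -6.9, -0.5, 0, 0, -0.55, 0, -28, -8.2, -0.5, 0, 0, -0.65, 0, -32, -9.4, -0.5, 0, 0, -0.72, 0, -34.4, -10.1, -0.5, 0, 0, -0.74, 0, -34.9, -10.2, -0.5, 0, 0, -0.74, 0])

```text
clock: 4.8
eef_pos: [556.2, 47.7, 305.2]
tool_rot: [-3.139, -0.001, 2.944]
force: [-1.3, -0.4, -2.0]
width: 19.3
gripper_force: 59.3
```

Emit:
step_arm(commands=[0, 0, 0, 0, 0, 0, 0, 0, 0, 0, 0, 0, 0, 0, 0, 0, 0, 0, 0, 0, 0])

```text
clock: 5.1
eef_pos: [555.8, 54.2, 306.0]
tool_rot: [3.141, -0.001, 2.953]
force: [-0.3, 0.9, -1.9]
width: 19.4
gripper_force: 59.2
```

```bash
python3 - <<'E'
from h import *
p,R,s=cur();print(p,s['tool_rot'],s['clock'],s['force'],s['torque'],s['width'])
d=shot('wrist');save(d,'w2.png');P=cloud(d);np.save('w2.npy',P);z=P[:,:,2]
near=np.hypot(P[:,:,0]-566,P[:,:,1]-98.5)<75
def rep(n,m):
    q=P[m][:,:2].astype(np.float32)
    if len(q)<5: print(n,len(q));return
    c,sz,a=cv2.minAreaRect(q);print(n,len(q),np.round(c,1),np.round(sz,1),round(a,1),'circ',cv2.minEnclosingCircle(q),'z',np.median(z[m]))
rep('bar',near&(z>122)&(z<136)); rep('lid',near&(z>88)&(z<100))
m=near&(z>122)&(z<136); print(cv2.fitLine(P[m][:,:2].astype(np.float32),cv2.DIST_L2,0,.01,.01).ravel())
for n in('top','scene'):
    Q=np.load(n+'.npy');mm=(np.hypot(Q[:,:,0]-566,Q[:,:,1]-98)<45)&(Q[:,:,2]>120)&(Q[:,:,2]<136)
    print(n,cv2.fitLine(Q[mm][:,:2].astype(np.float32),cv2.DIST_L2,0,.01,.01).ravel())
# rod of lifter
m=(np.hypot(P[:,:,0]-p[0],P[:,:,1]-p[1])<40)&(z<p[2]-30)&(z>160)
for zz in range(160,285,10):
    k=m&(z>=zz)&(z<zz+10)
    if k.sum()>2: print(zz,k.sum(),np.median(P[k],0).round(1))
E
```

```text
[555.79885213  54.20927814 306.00119473] [ 3.14079891e+00 -1.12116716e-03  2.95283576e+00] 5.1 [-0.28378923  0.91341293 -1.92782659] [ 0.01187915 -0.03284751 -0.05936328] 19.384501851509306
bar 486 [567.1 100.3] [ 6.1 76.6] 79.6 circ ((567.0960083007812, 100.49298095703125), 38.299137115478516) z 129.66099172523786
lid 8140 [567.2 100.6] [113.4 112.9] 80.2 circ ((567.4662475585938, 100.52259826660156), 57.12162399291992) z 93.37013133242553
[ 9.8240602e-01 -1.8675768e-01  5.6514288e+02  1.0037903e+02]
top [ 9.8211640e-01 -1.8827473e-01  5.6369464e+02  9.9398232e+01]
scene [ 9.8102009e-01 -1.9390613e-01  5.6637018e+02  9.7259544e+01]
170 67 [553.  55. 179.]
180 240 [555.1  60.4 185.3]
190 107 [552.   42.6 192.7]
200 32 [548.8  38.1 204.4]
210 38 [548.9  38.4 215.3]
220 38 [548.7  37.6 224.9]
230 132 [550.3  38.8 235.7]
240 100 [551.5  45.6 243.3]
```

View pics/w2.png

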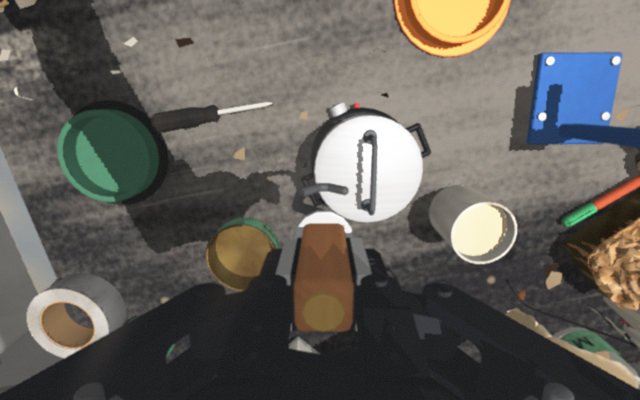

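The wrist view shows the hook at (330,188) in front of the bar, which runs from (370,135) to (370,210), and the lid is at (567.2,100.3). Tool x is -bar and tool y is the approach direction. Now I go to s=-22 and down, reading a baseline.

Emit:
step_arm(commands=[0.5, 0, 2, 0, 0, 0, 0, 1, 0, 4, 0, 0, 0, 0, 1.95, 0, 6, 0, 0, 0, 0, 1.95, 0, 7.1, 0, 0, 0, 0, 1.95, 0, 7.1, 0, 0, 0, 0, 1.95, 0, 7.1, 0, 0, 0, 0])

```text
clock: 5.75
eef_pos: [538.3, 56.0, 235.9]
tool_rot: [3.141, 0.001, 2.95]
force: [0.6, -0.1, -1.2]
width: 19.1
gripper_force: 59.2
```

```bash
cat >> h.py <<'E'
C=np.array([567.2,100.3]);B=np.array([.982,-.188]);N=np.array([.188,.982])
def feel(k=10):
    F=[];M=[];Z=[]
    for i in range(k):
        ctrl.get_image('wrist');s=ctrl.read_state();F.append(s['force']);M.append(s['torque']);Z.append(s['eef_pos'])
    p=np.mean(Z,0);r=p[:2]-C
    print('t',s['clock'],'F',np.mean(F,0).round(2),'sd',np.std(F,0).round(2),'M',np.mean(M,0).round(3),'tcp',p.round(1),'s,n',round(r@B,1),round(r@N,1),'hookz',round(p[2]-123.3,1),'w',round(s['width'],2))
E
python3 -c "
from h import *
feel()
p,R,s=cur();print(s['tool_rot'])"
```

```text
t 6.25 F [ 0.2   0.15 -1.44] sd [0.29 0.6  0.59] M [-0.005 -0.026 -0.008] tcp [538.   55.7 235.9] s,n -20.3 -49.3 hookz 112.6 w 19.27
[3.14144737e+00 1.92350501e-04 2.94968874e+00]
```

Emit:
step_arm(commands=[0.17, 1, 0.05, 0, 0, 0, 0, 0.17, 2, 0.05, 0, 0, 0, 0, 0.17, 3, 0.05, 0, 0, 0, 0, 0.17, 3.8, 0.05, 0, 0, 0, 0, 0.17, 4.5, 0.05, 0, 0, 0, 0, 0.17, 4.9, 0.05, 0, 0, 0, 0, 0.17, 4.9, 0.05, 0, 0, 0, 0, 0.17, 4.9, 0.05, 0, 0, 0, 0])

```text
clock: 7.05
eef_pos: [545.0, 103.7, 234.7]
tool_rot: [-3.141, -0.0, 2.949]
force: [0.7, -0.2, -1.8]
width: 19.7
gripper_force: 59.3
```

```bash
python3 -c "
from h import *
feel(6);d=shot('wrist');save(d,'w3.png')"
```

```text
t 7.35 F [-0.29  0.08 -1.47] sd [0.31 0.65 0.3 ] M [-0.003 -0.013 -0.004] tcp [545.  103.6 234.8] s,n -22.4 -0.9 hookz 111.5 w 19.48
```

View pics/w3.png

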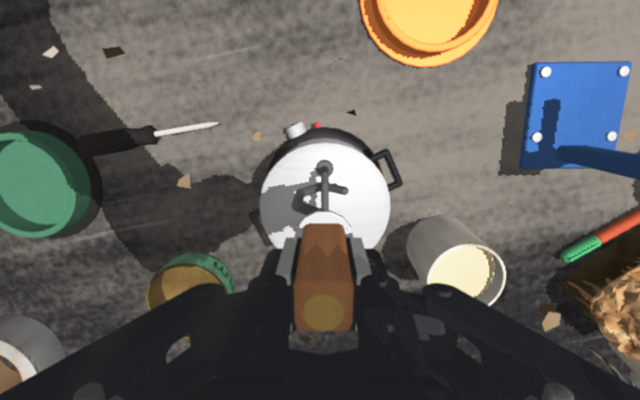

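The hook's tip shows beyond the bar at (345,190), so it is under the bar. Now a gentle lift.

Emit:
step_arm(commands=[0, 0, -0.5, 0, 0, 0, 0, 0, 0, -1, 0, 0, 0, 0, 0, 0, -1.3, 0, 0, 0, 0, 0, 0, -1.4, 0, 0, 0, 0, 0, 0, -1.5, 0, 0, 0, 0, 0, 0, -1.6, 0, 0, 0, 0, 0, 0, -1.7, 0, 0, 0, 0, 0, 0, -1.8, 0, 0, 0, 0, 0, 0, -1.85, 0, 0, 0, 0, 0, 0, -1.85, 0, 0, 0, 0])

```text
clock: 8.4
eef_pos: [544.6, 104.0, 252.9]
tool_rot: [-3.141, -0.001, 2.95]
force: [-0.8, -0.7, -7.4]
width: 19.4
gripper_force: 58.7
```

```bash
python3 -c "
from h import *
feel(12)"
```

```text
t 9.0 F [-0.62 -0.04 -7.23] sd [0.45 0.32 0.28] M [-0.006  0.087 -0.017] tcp [544.9 104.1 253.2] s,n -22.7 -0.5 hookz 129.9 w 19.5
```

Emit:
step_arm(commands=[0, 0, 0.2, 0, 0, 0, 0, 0, 0, 0.5, 0, 0, 0, 0, 0, 0, 1.2, 0, 0, 0, 0, 0, 0, 1.75, 0, 0, 0, 0, -1, 0, 1.75, 0, 0, 0, 0, -2, 0, 1.75, 0, 0, 0, 0, -3, 0, 1.75, 0, 0, 0, 0, -3.8, 0, 1.75, 0, 0, 0, 0, -3.8, 0, 1.5, 0, 0, 0, 0, -3.8, 0, 0.8, 0, 0, 0, 0])

```text
clock: 10.0
eef_pos: [581.9, 96.7, 244.9]
tool_rot: [-3.141, -0.002, 2.949]
force: [0.7, 0.3, -1.1]
width: 19.2
gripper_force: 59.4
```

Emit:
step_arm(commands=[0, 0, -0.3, 0, 0, 0, 0, 0, 0, -0.4, 0, 0, 0, 0, 0, 0, -0.5, 0, 0, 0, 0, 0, 0, -0.6, 0, 0, 0, 0, 0, 0, -0.7, 0, 0, 0, 0, 0, 0, -0.8, 0, 0, 0, 0, 0, 0, -0.8, 0, 0, 0, 0])

```text
clock: 10.7
eef_pos: [581.6, 96.9, 252.8]
tool_rot: [-3.141, -0.002, 2.95]
force: [-0.2, 1.1, -6.0]
width: 19.3
gripper_force: 59.0
```

```bash
python3 -c "
from h import *
feel(12)"
```

```text
t 11.3 F [-1.23  0.34 -5.63] sd [0.38 0.48 0.62] M [ 0.086  0.38  -0.003] tcp [581.9  96.9 253. ] s,n 15.1 -0.6 hookz 129.7 w 19.46
```

Balance is at roughly s = -12 to -18. Next test at s = -15, measuring the lid's tilt by depth.

Emit:
step_arm(commands=[0, 0, 0.3, 0, 0, 0, 0, 0, 0, 0.7, 0, 0, 0, 0, 0.5, 0, 1.2, 0, 0, 0, 0, 1.5, 0, 1.2, 0, 0, 0, 0, 2.5, 0, 1.2, 0, 0, 0, 0, 3, 0, 1.2, 0, 0, 0, 0, 3, 0, 0.7, 0, 0, 0, 0, 3, 0, 0.4, 0, 0, 0, 0, 3, 0, 0.3, 0, 0, 0, 0, 3, 0, 0.2, 0, 0, 0, 0])

```text
clock: 12.3
eef_pos: [553.0, 102.5, 251.0]
tool_rot: [-3.141, -0.0, 2.95]
force: [-0.3, 0.4, -8.1]
width: 19.4
gripper_force: 58.7
```

Emit:
step_arm(commands=[0, 0, -0.1, 0, 0, 0, 0, 0, 0, -0.2, 0, 0, 0, 0, 0, 0, -0.3, 0, 0, 0, 0, 0, 0, -0.4, 0, 0, 0, 0, 0, 0, -0.4, 0, 0, 0, 0])

```text
clock: 12.8
eef_pos: [552.9, 102.6, 255.3]
tool_rot: [-3.142, -0.0, 2.95]
force: [0.0, 1.4, -8.2]
width: 19.2
gripper_force: 58.8
```

```bash
cat >> h.py <<'E'
def tilt(c=C,lo=85,hi=112,n='wrist',rmax=54):
    d=shot(n);P=cloud(d);z=P[:,:,2]
    im=d['image'].astype(int);white=(im.min(2)>90)
    m=(np.hypot(P[:,:,0]-c[0],P[:,:,1]-c[1])<rmax)&(z>lo)&(z<hi)
    q=P[m];
    for i in range(4):
        A=np.c_[(q[:,:2]-c)@np.c_[B,N],np.ones(len(q))];x=np.linalg.lstsq(A,q[:,2],rcond=None)[0];r=q[:,2]-A@x
        q=q[abs(r)<max(1.5,2*np.median(abs(r)))]
    print('lid plane n',len(q),'slope along B %.3f N %.3f, z %.1f'%tuple(x),'res',np.std(r).round(2));return d,P
E
python3 -c "
from h import *
feel(10);tilt();tilt(n='top')
d=np.load('w2.npy')"
```

```text
t 13.3 F [-0.35 -0.05 -7.84] sd [0.37 0.43 0.5 ] M [-0.008 -0.01  -0.002] tcp [552.9 102.6 255.3] s,n -14.5 -0.5 hookz 132.0 w 19.2
lid plane n 5250 slope along B 0.044 N 0.001, z 98.3 res 0.81
lid plane n 0 slope along B 0.000 N 0.000, z 0.0 res nan
  return _methods._mean(a, axis=axis, dtype=dtype,
  ret = ret.dtype.type(ret / rcount)
  ret = _var(a, axis=axis, dtype=dtype, out=out, ddof=ddof,
  arrmean = um.true_divide(arrmean, div, out=arrmean,
  ret = ret.dtype.type(ret / rcount)
```

Lid hangs free at 6.4 N, tilt 0.044 with the -B side low. I'll shift 1.7 mm further that way and lift again.

Emit:
step_arm(commands=[0, 0, 0.25, 0, 0, 0, 0, 0, 0, 0.5, 0, 0, 0, 0, 0, 0, 0.9, 0, 0, 0, 0, 0.17, 0, 0.9, 0, 0, 0, 0, 0.17, 0, 0.9, 0, 0, 0, 0, 0.17, 0, 0.5, 0, 0, 0, 0, 0.17, 0, 0.4, 0, 0, 0, 0, 0.17, 0, 0.2, 0, 0, 0, 0, 0.17, 0, 0, 0, 0, 0, 0, 0.17, 0, 0, 0, 0, 0, 0])

```text
clock: 14.4
eef_pos: [551.1, 102.9, 255.2]
tool_rot: [-3.141, -0.0, 2.95]
force: [0.9, -0.2, -8.1]
width: 19.5
gripper_force: 58.8
```

```bash
python3 -c "
from h import *
feel(4);tilt()
P=np.load('w2.npy');z=P[:,:,2]
m=(np.hypot(P[:,:,0]-500,P[:,:,1]+210)<70)&(z>24)&(z<36)
print('rest w2',m.sum(),cv2.minEnclosingCircle(P[m][:,:2].astype(np.float32)),cv2.minAreaRect(P[m][:,:2].astype(np.float32)))
print('lid ',cv2.minEnclosingCircle(P[(np.hypot(P[:,:,0]-567,P[:,:,1]-100)<75)&(z>85)&(z<100)][:,:2].astype(np.float32)))
"
```

```text
t 14.6 F [-0.08 -0.05 -7.36] sd [0.25 0.68 0.45] M [-0.01  -0.031  0.007] tcp [551.1 102.9 255.1] s,n -16.3 -0.5 hookz 131.8 w 19.19
lid plane n 5117 slope along B -0.018 N 0.005, z 97.1 res 0.81
rest w2 2026 ((501.49749755859375, -210.32937622070312), 57.858543395996094) ((501.6768798828125, -210.30914306640625), (113.26791381835938, 113.78044891357422), 60.76036834716797)
lid  ((567.4662475585938, 100.52259826660156), 57.12162399291992)
```

Emit:
step_arm(commands=[0, 0, -0.3, 0, 0, 0, 0, 0, 0, -0.8, 0, 0, 0, 0, 0, 0, -1.5, 0, 0, 0, 0, 0, 0, -2.3, 0, 0, 0, 0, 0, 0, -3.1, 0, 0, 0, 0, 0, 0, -3.9, 0, 0, 0, 0, 0, 0, -4.6, 0, 0, 0, 0, 0, 0, -5, 0, 0, 0, 0, 0, 0, -5, 0, 0, 0, 0, 0, 0, -5, 0, 0, 0, 0])

```text
clock: 15.65
eef_pos: [551.1, 102.9, 305.1]
tool_rot: [-3.141, -0.0, 2.95]
force: [-1.1, 0.1, -8.4]
width: 19.1
gripper_force: 59.0
```

```bash
python3 -c "
from h import *
feel(6);tilt(lo=130,hi=160)
p,R,s=cur();print(s['qpos'].round(2));delta([p[0]-65.8,p[1]-310,p[2]],2.95)"
```

```text
t 15.95 F [-0.36  0.13 -7.54] sd [0.48 0.35 0.27] M [-0.007 -0.016  0.001] tcp [551.  102.9 304.9] s,n -16.4 -0.5 hookz 181.6 w 19.43
lid plane n 5120 slope along B -0.021 N 0.004, z 147.0 res 0.8
[-0.33  0.43  0.15  1.68 -0.07  1.05  1.21]
row [ 5.500e-01 -3.169e+01  1.000e-02] [-0. -0. -0.]
```

Emit:
step_arm(commands=[0, -0.3, 0, 0, 0, 0, 0, 0.02, -0.9, 0, 0, 0, 0, 0, 0.03, -1.8, 0, 0, 0, 0, 0, 0.05, -3, 0, 0, 0, 0, 0, 0.08, -4.5, 0, 0, 0, 0, 0, 0.11, -6.3, 0, 0, 0, 0, 0, 0.14, -8.3, 0, 0, 0, 0, 0, 0.18, -10.3, 0, 0, 0, 0, 0, 0.21, -12.3, 0, 0, 0, 0, 0, 0.25, -14.3, 0, 0, 0, 0, 0])

```text
clock: 17.0
eef_pos: [520.8, -39.3, 305.5]
tool_rot: [-3.141, 0.0, 2.948]
force: [0.2, -0.6, -7.7]
width: 19.6
gripper_force: 58.9
```

Emit:
step_arm(commands=[0.04, -2.1, 0, 0, 0, 0, 0, 0.08, -4.2, 0, 0, 0, 0, 0, 0.12, -6.3, 0, 0, 0, 0, 0, 0.16, -8.4, 0, 0, 0, 0, 0, 0.19, -10.4, 0, 0, 0, 0, 0, 0.22, -12.2, 0, 0, 0, 0, 0, 0.24, -13.8, 0, 0, 0, 0, 0, 0.26, -15.1, 0, 0, 0, 0, 0, 0.28, -16.1, 0, 0, 0, 0, 0, 0.3, -16.8, 0, 0, 0, 0, 0])

```text
clock: 18.0
eef_pos: [486.1, -202.5, 305.4]
tool_rot: [-3.141, 0.0, 2.949]
force: [-1.1, -0.1, -7.7]
width: 19.5
gripper_force: 58.9
```

Emit:
step_arm(commands=[0, -0.4, 0, 0, 0, 0, 0, 0, -0.55, 0, 0, 0, 0, 0, 0, -0.6, 0, 0, 0, 0, 0, 0, -0.6, 0, 0, 0, 0, 0, 0, -0.6, 0, 0, 0, 0, 0, 0, -0.6, 0, 0, 0, 0, 0])

```text
clock: 18.6
eef_pos: [485.5, -206.8, 305.3]
tool_rot: [3.141, -0.0, 2.95]
force: [1.3, -0.3, -7.8]
width: 19.5
gripper_force: 58.9
```

```bash
cat >> h.py <<'E'
def restlook(name,lo,hi):
    feel(4);d,P=tilt(np.array([501.5,-210.]),lo,hi,rmax=62);save(d,name);z=P[:,:,2]
    m=(np.hypot(P[:,:,0]-501,P[:,:,1]+210)<85)&(z>lo)&(z<hi)
    print('lid',m.sum(),np.round(cv2.minEnclosingCircle(P[m][:,:2].astype(np.float32))[0],1))
    hsv=cv2.cvtColor(d['image'],cv2.COLOR_RGB2HSV);g=(abs(hsv[:,:,0].astype(int)-78)<13)&(hsv[:,:,1]>100)
    m=(np.hypot(P[:,:,0]-501,P[:,:,1]+210)<75)&(z>26)&(z<34)&g
    q=P[m][:,:2].astype(np.float32)
    if len(q)>30: print('ring',m.sum(),q.min(0),q.max(0))
    # algebraic circle on the outer edge
    if len(q)>30:
        c=np.array([501.,-210.])
        for i in range(5):
            a=np.arctan2(*(q-c).T[::-1]);k=np.floor((a+np.pi)/.1).astype(int);r=np.hypot(*(q-c).T)
            e=np.array([q[k==j][np.argmax(r[k==j])] for j in np.unique(k) if (k==j).sum()>2])
            A=np.c_[2*e,np.ones(len(e))];x=np.linalg.lstsq(A,(e**2).sum(1),rcond=None)[0];c=x[:2]
        print('ring fit',c.round(1),'R',np.sqrt(x[2]+c@c).round(1),len(e))
E
python3 -c "
from h import *
restlook('r1.png',130,160)"
```

```text
t 18.8 F [-0.2   0.22 -7.37] sd [0.5  0.61 0.57] M [-0.011 -0.002  0.024] tcp [ 485.5 -207.   305.3] s,n -22.5 -317.2 hookz 182.0 w 19.27
lid plane n 5171 slope along B -0.019 N -0.001, z 147.2 res 0.8
lid 8372 [ 501.8 -210. ]
```

View pics/r1.png

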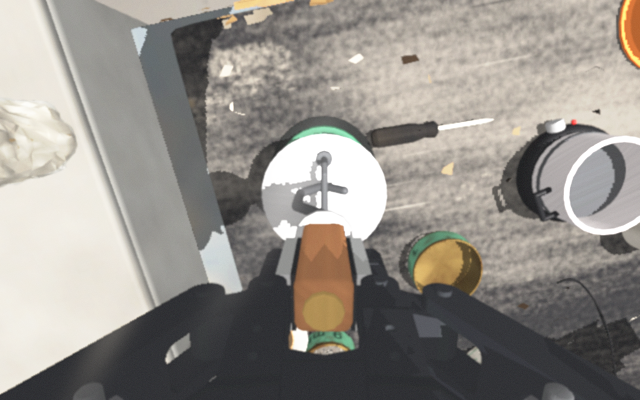

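Over the rest, the lid centre (501.8,-210.0) matches the ring within 1 mm. I lower it.

Emit:
step_arm(commands=[0, 0, 0.4, 0, 0, 0, 0, 0, 0, 1.2, 0, 0, 0, 0, 0, 0, 2.4, 0, 0, 0, 0, 0, 0, 3.8, 0, 0, 0, 0, 0, 0, 5.2, 0, 0, 0, 0, 0, 0, 6.6, 0, 0, 0, 0, 0, 0, 8, 0, 0, 0, 0, 0, 0, 9, 0, 0, 0, 0, 0, 0, 9.5, 0, 0, 0, 0, 0, 0, 9.5, 0, 0, 0, 0])

```text
clock: 19.85
eef_pos: [485.0, -207.1, 209.4]
tool_rot: [3.141, -0.002, 2.95]
force: [0.6, -0.5, -7.3]
width: 19.4
gripper_force: 58.8
```

```bash
python3 -c "
from h import *
restlook('r2.png',38,66)"
```

```text
t 20.05 F [ 0.27  0.14 -7.55] sd [0.21 0.24 0.34] M [-0.005 -0.054  0.008] tcp [ 485.8 -207.4  210.6] s,n -22.1 -317.5 hookz 87.3 w 19.47
lid plane n 5209 slope along B -0.015 N 0.002, z 53.0 res 0.8
lid 8357 [ 502.8 -210.5]
```

Emit:
step_arm(commands=[0.1, 0, 0.2, 0, 0, 0, 0, 0.1, 0, 0.45, 0, 0, 0, 0, 0.1, 0, 0.65, 0, 0, 0, 0, 0.1, 0, 0.8, 0, 0, 0, 0, 0.1, 0, 0.95, 0, 0, 0, 0, 0.1, 0, 1.1, 0, 0, 0, 0, 0.1, 0, 1.2, 0, 0, 0, 0, 0.1, 0, 1.3, 0, 0, 0, 0, 0.1, 0, 1.35, 0, 0, 0, 0, 0.1, 0, 1.4, 0, 0, 0, 0])

```text
clock: 21.1
eef_pos: [484.4, -207.0, 196.3]
tool_rot: [3.142, -0.0, 2.95]
force: [0.1, 0.3, -6.8]
width: 19.3
gripper_force: 58.9
```

Emit:
step_arm(commands=[0, 0, 0.05, 0, 0, 0, 0, 0, 0, 0.1, 0, 0, 0, 0, 0, 0, 0.15, 0, 0, 0, 0, 0, 0, 0.2, 0, 0, 0, 0, 0, 0, 0.25, 0, 0, 0, 0, 0, 0, 0.3, 0, 0, 0, 0, 0, 0, 0.3, 0, 0, 0, 0])

```text
clock: 21.8
eef_pos: [484.6, -207.1, 193.4]
tool_rot: [-3.142, 0.0, 2.95]
force: [0.3, -0.8, -0.3]
width: 19.6
gripper_force: 59.5
```

```bash
python3 -c "
from h import *
restlook('r3.png',28,50)"
```

```text
t 22.0 F [-0.07 -0.15 -1.71] sd [0.41 0.26 0.46] M [-0.022 -0.015 -0.007] tcp [ 484.5 -207.1  193.3] s,n -23.4 -317.4 hookz 70.0 w 19.69
lid plane n 5222 slope along B 0.012 N 0.003, z 38.4 res 0.8
lid 8407 [ 502. -210.]
```

Lid seated (flange 30.0, level, load off). I unhook: down 13 mm, back 50 mm, then up.

Emit:
step_arm(commands=[0, 0, 0.3, 0, 0, 0, 0, 0, 0, 0.8, 0, 0, 0, 0, 0, 0, 1.25, 0, 0, 0, 0, 0, 0, 1.25, 0, 0, 0, 0, 0, -0.6, 1.25, 0, 0, 0, 0, 0, -1.6, 1.25, 0, 0, 0, 0, 0, -2.8, 1.25, 0, 0, 0, 0, 0, -4.2, 1.25, 0, 0, 0, 0, 0, -5, 1.25, 0, 0, 0, 0, 0, -5, 1.25, 0, 0, 0, 0])

```text
clock: 23.05
eef_pos: [474.2, -258.5, 180.9]
tool_rot: [-3.141, 0.0, 2.946]
force: [0.3, -0.7, -1.6]
width: 19.0
gripper_force: 59.8
```

Emit:
step_arm(commands=[0, 0, -3, 0, 0, 0, 0, 0, 0, -7, 0, 0, 0, 0, 0, 0, -11, 0, 0, 0, 0, 0, 0, -13, 0, 0, 0, 0, 0, 0, -13, 0, 0, 0, 0, 0, 0, -13, 0, 0, 0, 0])

```text
clock: 23.65
eef_pos: [474.6, -255.5, 310.2]
tool_rot: [3.141, -0.001, 2.95]
force: [-1.5, 0.9, -2.9]
width: 19.5
gripper_force: 59.9
```

```bash
python3 -c "
from h import *
restlook('r4.png',28,50)
p,R,s=cur();print(s['tool_rot'])
F=np.array([528.4,375.2]);o=F+95*np.array([-.983,.182])
print('out',o);delta([o[0],o[1],310],2.21)"
```

```text
t 23.85 F [-0.08 -0.05 -1.71] sd [0.39 0.29 0.12] M [ 0.012  0.041 -0.012] tcp [ 474.1 -255.4  309.2] s,n -24.6 -366.8 hookz 185.9 w 19.13
lid plane n 3595 slope along B 0.005 N 0.001, z 38.5 res 0.98
lid 5950 [ 502.1 -209.9]
[ 3.14095802e+00 -2.73696620e-03  2.94985491e+00]
out [435.015 392.49 ]
row [1.621e+01 6.289e+01 2.000e-02] [-0.    -0.003  0.74 ]
```

Emit:
step_arm(commands=[0.26, 1, 0, 0, 0, 0, 0, 0.77, 3, 0, 0, 0, 0, 0, 1.55, 6, 0, 0, 0, 0, 0, 2.45, 9.5, 0, 0, 0, 0, 0, 3.35, 13, 0, 0, 0, 0, 0, 4.25, 16.5, 0, 0, 0, 0, 0, 5.15, 20, 0, 0, 0, 0, 0, 6.05, 23.5, 0, 0, 0, 0, 0, 6.96, 27, 0, 0, 0, 0, 0, 7.86, 30.5, 0, 0, 0, 0, 0])

```text
clock: 24.9
eef_pos: [455.0, 60.3, 310.6]
tool_rot: [3.141, -0.0, 2.95]
force: [1.1, -0.4, -1.7]
width: 19.5
gripper_force: 59.8
```

Emit:
step_arm(commands=[0.9, 3.5, 0, 0, 0, 0.08, 0, 1.8, 7, 0, 0, 0, 0.18, 0, 2.7, 10.5, 0, 0, 0, 0.28, 0, 3.6, 14, 0, 0, 0, 0.38, 0, 4.5, 17.5, 0, 0, 0, 0.48, 0, 5.4, 21, 0, 0, 0, 0.58, 0, 6.3, 24.5, 0, 0, 0, 0.66, 0, 7.2, 28, 0, 0, 0, 0.72, 0, 7.9, 31, 0, 0, 0, 0.74, 0, 8.35, 32.4, 0, 0, 0, 0.74, 0])

```text
clock: 25.9
eef_pos: [433.6, 396.1, 310.0]
tool_rot: [-3.141, -0.002, 2.214]
force: [-0.6, 0.2, -1.9]
width: 19.5
gripper_force: 59.8
```

Emit:
step_arm(commands=[0, 0, 0, 0, 0, 0, 0, 0, 0, 0, 0, 0, 0, 0, 0, 0, 0, 0, 0, 0, 0])

```text
clock: 26.2
eef_pos: [436.4, 389.9, 310.9]
tool_rot: [-3.141, 0.001, 2.207]
force: [0.6, 0.3, -0.4]
width: 19.0
gripper_force: 59.7
```

```bash
python3 -c "
from h import *
feel(3)
p,R,s=cur();print(s['tool_rot'])
d=shot('wrist');P=cloud(d);z=P[:,:,2];save(d,'f1.png')
hsv=cv2.cvtColor(d['image'],cv2.COLOR_RGB2HSV)
b=(abs(hsv[:,:,0].astype(int)-108)<14)&(hsv[:,:,1]>120)&(z>143)&(z<156)
c,sz,a=cv2.minAreaRect(P[b][:,:2].astype(np.float32));print('fork',b.sum(),c,sz,a,cv2.boxPoints((c,sz,a)).round(1).tolist())
F=np.array([528.4,375.2]);o=F+95*np.array([-.983,.182]);delta([*o,179],2.21);delta([528.4,375.2,179],2.21)
m=(np.hypot(P[:,:,0]-p[0],P[:,:,1]-p[1])<40)&(z<p[2]-30)&(z>160)
for zz in range(160,290,10):
    k=m&(z>=zz)&(z<zz+10)
    if k.sum()>2: print(zz,k.sum(),(np.median(P[k],0)-[p[0],p[1],0]).round(1))
"
```

```text
t 26.35 F [ 0.44 -0.16 -1.43] sd [0.75 0.41 0.39] M [-0.006 -0.019 -0.019] tcp [436.4 390.4 311.1] s,n -183.0 260.3 hookz 187.8 w 19.48
[3.14146559e+00 2.81809743e-04 2.20757935e+00]
fork 2345 (547.7879638671875, 372.70709228515625) (44.2102165222168, 79.70258331298828) 79.278076171875 [[504.5, 358.3999938964844], [582.7999877929688, 343.6000061035156], [591.0999755859375, 387.0], [512.7000122070312, 401.79998779296875]]
row [ 1.800e-01 -1.000e-02  1.321e+01] [ 0.     0.    -0.002]
row [-6.77  6.47 13.21] [ 0.     0.    -0.002]
180 181 [  0.9   1.8 185.6]
190 201 [  7.3   5.4 194.1]
200 48 [-13.7  -7.5 202.2]
210 34 [-15.8  -7.5 215.7]
220 42 [-15.9  -7.6 225.4]
230 77 [-15.7  -9.2 237.8]
240 141 [-10.4  -5.7 245. ]
250 37 [-5.600e+00 -1.000e-01  2.519e+02]
```

Emit:
step_arm(commands=[0.15, 0, 2, 0, 0, 0, 0, 0.15, 0, 5, 0, 0, 0, 0, 0.15, 0, 8, 0, 0, 0, 0, 0.15, 0, 11, 0, 0, 0, 0, 0.15, 0, 12.7, 0, 0, 0, 0, 0.15, 0, 13.1, 0, 0, 0, 0, 0.15, 0, 13.1, 0, 0, 0, 0, 0.15, 0, 13.1, 0, 0, 0, 0])

```text
clock: 27.2
eef_pos: [435.6, 393.8, 181.0]
tool_rot: [3.139, -0.0, 2.209]
force: [0.5, -0.3, -1.1]
width: 19.5
gripper_force: 59.7
```

```bash
python3 -c "
from h import *
feel(3);delta([528.6,375.3,180],2.21)"
```

```text
t 27.35 F [ 0.16 -0.15 -1.69] sd [0.37 0.36 0.8 ] M [ 0.021 -0.001  0.034] tcp [435.5 394.  181.1] s,n -184.5 263.6 hookz 57.8 w 19.41
row [-7.05  6.37  0.12] [ 0.002 -0.    -0.   ]
```

Emit:
step_arm(commands=[-0.7, 0.63, 0, 0, 0, 0, 0, -1.8, 1.62, 0, 0, 0, 0, 0, -3, 2.71, 0, 0, 0, 0, 0, -4, 3.61, 0, 0, 0, 0, 0, -5, 4.52, 0, 0, 0, 0, 0, -6, 5.42, 0, 0, 0, 0, 0, -6.7, 6.05, 0, 0, 0, 0, 0, -7.05, 6.37, 0, 0, 0, 0, 0, -7.05, 6.37, 0, 0, 0, 0, 0, -7.05, 6.37, 0, 0, 0, 0, 0])

```text
clock: 28.35
eef_pos: [527.3, 375.2, 179.7]
tool_rot: [-3.141, -0.001, 2.21]
force: [-0.6, 0.2, -2.0]
width: 19.3
gripper_force: 59.7
```

```bash
python3 -c "
from h import *
feel(3);delta([528.6,375.3,171.8],2.21)"
```

```text
t 28.5 F [-0.32  0.29 -1.93] sd [0.39 0.21 0.31] M [ 0.005 -0.018  0.006] tcp [527.1 375.3 179.8] s,n -91.0 262.5 hookz 56.5 w 19.46
row [-0.08  0.11  0.8 ] [-0.    -0.001  0.001]
```

Emit:
step_arm(commands=[-0.08, 0.1, 0.3, 0, 0, 0, 0, -0.08, 0.1, 0.5, 0, 0, 0, 0, -0.08, 0.1, 0.6, 0, 0, 0, 0, -0.08, 0.1, 0.7, 0, 0, 0, 0, -0.08, 0.1, 0.75, 0, 0, 0, 0, -0.08, 0.1, 0.8, 0, 0, 0, 0, -0.08, 0.1, 0.8, 0, 0, 0, 0])

```text
clock: 29.2
eef_pos: [529.3, 374.8, 171.9]
tool_rot: [3.141, -0.0, 2.21]
force: [-0.2, -0.1, -0.8]
width: 19.5
gripper_force: 59.9
```

```bash
python3 -c "
from h import *
feel(4)"
```

```text
t 29.4 F [ 0.06 -0.2  -1.43] sd [0.35 0.21 0.63] M [0.006 0.027 0.022] tcp [529.3 374.8 171.9] s,n -88.8 262.4 hookz 48.6 w 19.31
```

Emit:
step_arm(commands=[0, 0, 0.03, 0, 0, 0, 0, 0, 0, 0.06, 0, 0, 0, 0, 0, 0, 0.08, 0, 0, 0, 0, 0, 0, 0.08, 0, 0, 0, 0])

```text
clock: 29.8
eef_pos: [529.3, 374.9, 171.8]
tool_rot: [3.141, -0.0, 2.21]
force: [-1.1, -1.5, 5.9]
width: 19.8
gripper_force: 60.8
```

```bash
python3 -c "
from h import *
feel(4)"
```

```text
t 30.0 F [-1.71 -1.07  4.83] sd [0.46 0.37 0.48] M [-0.303  0.416 -0.01 ] tcp [529.3 374.8 171.8] s,n -88.8 262.5 hookz 48.5 w 19.47
```

Collar rests on the prongs. I open gently, then rise.

Emit:
step_arm(commands=[0, 0, -0.03, 0, 0, 0, 0.1, 0, 0, -0.05, 0, 0, 0, 0.3, 0, 0, -0.05, 0, 0, 0, 0.5, 0, 0, -0.05, 0, 0, 0, 0.8, 0, 0, -0.05, 0, 0, 0, 1, 0, 0, -0.05, 0, 0, 0, 1, 0, 0, -0.05, 0, 0, 0, 1])

```text
clock: 30.7
eef_pos: [529.3, 374.8, 171.4]
tool_rot: [-3.142, 0.0, 2.21]
force: [-0.3, 1.0, -0.1]
width: 85.2
gripper_force: 0.0
```

Emit:
step_arm(commands=[0, 0, -1, 0, 0, 0, 1, 0, 0, -3, 0, 0, 0, 1, 0, 0, -6, 0, 0, 0, 1, 0, 0, -9, 0, 0, 0, 1, 0, 0, -12, 0, 0, 0, 1, 0, 0, -14, 0, 0, 0, 1, 0, 0, -14, 0, 0, 0, 1, 0, 0, -14, 0, 0, 0, 1])

```text
clock: 31.5
eef_pos: [529.2, 374.7, 311.9]
tool_rot: [3.141, -0.0, 2.21]
force: [-0.1, -0.2, -0.6]
width: 85.4
gripper_force: 0.0
```

```bash
python3 - <<'E'
from h import *
d=shot('wrist');P=cloud(d);z=P[:,:,2];save(d,'e1.png')
m=(np.hypot(P[:,:,0]-528,P[:,:,1]-375)<40)&(z>205)&(z<225)
c,sz,a=cv2.minAreaRect(P[m][:,:2].astype(np.float32));print(m.sum(),c,sz,a,np.median(z[m]))
d=shot('top');P=cloud(d);z=P[:,:,2]
m=(np.hypot(P[:,:,0]-501,P[:,:,1]+210)<62)&(z>34)&(z<45);q=P[m]
print('lid',m.sum(),cv2.minEnclosingCircle(q[:,:2].astype(np.float32)),np.median(q[:,2]))
save(d,'e2.png');print(ctrl.read_state()['clock'],ctrl.read_state()['width'])
E
```

```text
754 (528.8392944335938, 375.30517578125) (19.860002517700195, 19.381359100341797) 36.80094909667969 214.24089563904928
lid 1327 ((500.5643615722656, -210.2274932861328), 57.73032760620117) 38.49578110373655
31.6 85.38525767234371
```

View pics/e1.png

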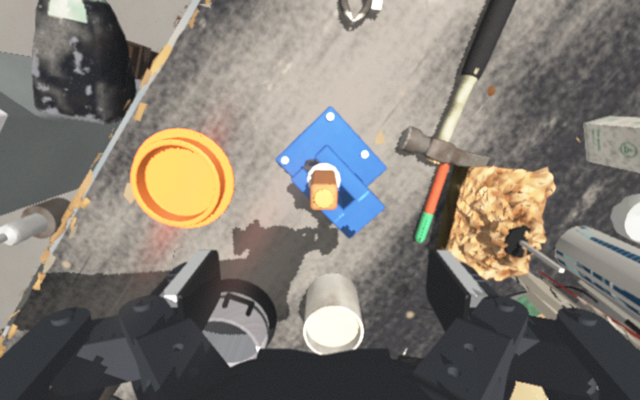

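The lifter is back in the fork at (323,190), upright, with its top at z = 214. The lid is seated at (500.6,-210.2).

```bash
python3 -c "
from cell import ctrl
print(ctrl.finish_job())"
```

```text
the job is handed in; nothing more can be done
None
```

The job is handed in at about 32 s: my last measurements put the lid level and fully seated in the green rest and the lifter hanging upright in its fork, but the hand-in gave no verdict.

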